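# Close a loaded specimen carrier

## Task

The blood-tube carrier is ready for the courier: with the fingertips, gently push the upright metal retainer down flat over the tubes, and only then push the white lid over from behind and press on its front edge until the catch snaps and the lid is fully shut. Push only on the outer faces of the retainer and the lid: grip and lift nothing, and never force the lid down on the raised retainer. Leave the tubes in their holes and the other things on the counter where they are.

Things in the scene. Friction and masses are not known exactly. Their poses are not given: they have to be found in the camera images.
- carrier: blood-tube carrier, a white plastic tub 100 mm deep (x) by 128 mm wide (y), rim 100 mm above the counter, 4 mm walls; it stands firm and does not slide. Origin: centre of its underside on the counter. Its x axis points from its front (label, catch) to its rear (lid hinge), its y axis to the side on which the retainer is hinged, z up. A black block inside holds four capped blood tubes, caps 16 mm across, tops 94 mm above the counter
- tube_retainer (a joint): angle of the retainer, a bare metal plate 80 mm (along carrier x) by 106 mm, 2.5 mm thick, with narrow slots and a solid 28 mm band along its rolled free edge. 0 = flat over the tubes (top face 99 mm above the counter, just under the rim, against its stop), 1.57 = upright at the carrier's +y side, larger = leaning outward. Its hinge runs along carrier x and is stiff (0.06 N m): it stays at the angle where it is left, and 1 N at the free edge moves it
- retainer_hinge (a point): middle of the retainer's hinge line, at (0, 56, 97.8) mm in the carrier's frame
- retainer_edge (a point): middle of the retainer's free edge, 106 mm from its hinge, at half the plate's thickness. The underside, which looks to the tubes, carries thin black rubber strips (1.2 mm) that are not to be touched
- lid_shell (a joint): angle of the lid, a white shallow cover 100 x 128 mm and 22 mm high, closed at the top, hinged along carrier y on the rear rim. 0 = fully shut, 1.57 = standing upright behind the tub, larger = leaning back. Its hinge is stiff (0.10 N m): it stays where it is left, and 1 to 2 N at its front edge moves it. A raised retainer stands in its way
- lid_hinge (a point): middle of the lid's hinge line, at (50, 0, 101) mm in the carrier's frame
- lid_front (a point): middle of the lid's front edge on its outer (top) face, 100 mm from the hinge and 22 mm out from the lid's rim plane; with the lid shut it lies 123 mm above the counter at the carrier's front wall. The last 0.1 rad needs about 8 N down near this edge until the lid's nose snaps under the catch (15 N is ample). A thin black rubber seal, 5 mm wide, runs round the underside of the lid's rim and is not to be touched
- catch (a joint): angle of the sprung grey catch, 30 mm wide, on the middle of the carrier's front, its head 107 mm above the counter and 5 mm in front of the front wall. 0 = at rest; the lid's nose pushes it outward (0.06 rad) in passing and it springs back over the nose. It needs no handling
- tube_1: capped blood tube, 13 mm across and 88 mm long, standing in a hole of the carrier's block; origin at its foot. To be left in place
- tube_3: capped blood tube, 13 mm across and 88 mm long, standing in a hole of the carrier's block; origin at its foot. To be left in place
- tube_4: capped blood tube, 13 mm across and 88 mm long, standing in a hole of the carrier's block; origin at its foot. To be left in place
- tube_5: capped blood tube, 13 mm across and 88 mm long, standing in a hole of the carrier's block; origin at its foot. To be left in place
- sample_cup_1: clear sample cup, 16 mm across, 22 mm high, on the counter near the carrier; origin at its underside. Bystander, to be left alone
- sample_cup_2: clear sample cup, 16 mm across, 22 mm high, on the counter near the carrier; origin at its underside. Bystander, to be left alone
- sample_cup_3: clear sample cup, 16 mm across, 22 mm high, on the counter near the carrier; origin at its underside. Bystander, to be left alone
- tube_7: blood tube lying on the counter, 89 mm long, 16 mm thick, on the counter near the carrier; origin at its underside. Bystander, to be left alone
- marker_black: marker pen lying down, 138 mm long, on the counter near the carrier; origin at its underside. Bystander, to be left alone
- timer: white digital timer, 62 x 62 x 18 mm, on the counter near the carrier; origin at its underside. Bystander, to be left alone
- stapler: desk stapler, 118 x 32 x 46 mm, on the counter near the carrier; origin at its underside. Bystander, to be left alone
- bottle_ctrl: white bottle, 42 mm across, 62 mm high, on the counter near the carrier; origin at its underside. Bystander, to be left alone

How it is judged:
By the outcome, as a careful person would: the job done as asked, in the order asked, and still so for the second after the job is handed in, with the robot touching nothing.
It also fails if it takes over 48 s, if anything falls off the work surface, if the arm or the gripper's body presses on something with over 40 N, if the wrist force passes 120 N, or if a joint passes its speed limit or range.

## Robot

A 7-joint arm with a two-finger parallel gripper is mounted at the origin on a cart in front of the work surface, level with it; the furniture and walls round the work are solid. World frame = base frame: x ahead of the robot, y to its left, z up, the work surface at z = 0. Lengths are in m, angles in rad, forces in N, time in s.
With the tool pointing down it reaches from about 0.425 to 0.875 m from the base axis. Payload 4.7 kg.
Tool frame: the origin (TCP) lies midway between the tips of the shut fingers; the grasp point (between the pads) lies 19 mm behind it (ctrl.grip_point_offset is the distance from the TCP to the grasp point, in m); z points along the fingers, y is the line along which they close (so a half turn about z gives the same grasp; the last joint's range is limited). The gripper opens to 87 mm and grips with 3 to 60 N. Pads are 19 mm wide; open, the fingers measure 117 mm over their backs; the gripper's body (75 mm by 190 mm) begins 51 mm behind the grasp point.
Start: joints at [1.135, 0.321, -0.07, 1.45, 0.023, 1.371, -0.057], TCP at [0.283, -0.585, 0.223] pointing down, gripper open.
Joint ranges: [-2.86, 2.86], [-0.3, 2.09], [-1.38, 1.24], [0.06, 2.45], [-1.56, 4.7], [0.09, 2.05], [-2.69, 2.69]. Speed limits (rad/s): [2.57, 2.57, 3.14, 3.14, 3.14, 3.14, 3.14].

## Interface

Orientations are given as a rotation vector (axis times angle).
In Python, from bench import ctrl gives the robot as it stands.
- The arm moves only by the tool move_arm, never from a script. Its argument "increments" is text: rows parted by semicolons, each of 7 numbers parted by spaces: the shift along the world's x, y, z in mm, then the turn, a rotation vector about the world's x, y, z in degrees, then the closure in counts, from 0 (fully open) to 255 (shut). A call has exactly 8 rows; each row shifts and turns the commanded pose from where the row before left it; what a row does not reach is not made up. A row lasts 1/12 s, in which the tool goes at most 41.7 mm and 7.16 degrees, less where a joint would pass 70% of its speed; a pose out of reach is approached as far as the arm can. A call with a gripper value outside its range is refused whole. The fingers move at their own pace and stop on an object; "grip_force" is the grip in N (left out, the last holds). Time passes only in rows, so rows that do not move let the fingers close, or fill a call up. It gives the time, the measured TCP pose, the force, the opening and the grip force at its end, in the units of the state.
- ctrl.get_state(): the state, without advancing time (a new reading comes with each control period).
- ctrl.get_image(name): name is "scene" or "top" or "wrist"; returns a dict with "frame" (480x640x3 uint8, red, green, blue), "depth" (480x640 float32, m along the optical axis (not along the pixel's ray), 0 where there is no reading), "fx", "fy", "cx", "cy" (pixels), "k1" (the pictures are not rectified: a ray, as slopes to the right and down, at radius r is drawn at 1 + k1 r^2 times it, then the intrinsics apply), "position" and "orientation" of the camera in the world. Camera axes: x right, y down, z forward; pixel columns grow to the right and rows downward; lengths in m; the calibration is good to about 2 mm. A picture is of the moment at which its call begins.
- ctrl.close_job(): hands the job in; it is judged then, once.
Trained networks look in a picture, given as the dict that the camera call returned (one of the last four; its "shot" number tells which), for a name from the list of things; names that differ only in an ending like _2 or _b are one class to them, and where a whole thing is asked for, a point or a joint stands for the part that bears it (a point fixed in the world has none). Each returns a list of dicts, best first, with "score" (0 to 1); they miss things now and then, are a little off and sometimes report something else, mostly with a low value. They report only what shows in the picture. A call takes as long as a camera call.
- ctrl.find_in(target, picture): "centre" ([x, y, z] in m, in world coordinates, good to about 4 mm: the middle of the surface that is visible of it).
- ctrl.silhouettes(target, picture): "region" (480x640 bool, what is visible of it).
The state is a dict: "time": time; "joint_positions": joint angles; "qd": joint speeds; "joint_torque": joint torques, N m; "position": TCP position; "tool_rot": TCP orientation; "ft_force": force on the tool from outside, world axes, zero at the start; "torque": the same for the moment, N m; "grip_width": opening from 0.0 (shut) to 1.0 (fully open); "grip_force": force on a finger pad.
Only numpy, scipy, OpenCV 4.12 (cv2) and the standard library are available. Lean on these libraries where they do the work, as an engineer would, in place of code of your own. Each camera call takes 0.05 s, during which the arm holds its last target. There are 200 camera calls.

## Working session

There is one attempt and no reset: what is moved stays moved. The work goes in short steps, Python scripts to look and compute and a tool call to move; the robot and the scene stay as the last step left them, time stands still between calls to the robot, and variables do not carry over. Pictures are saved under pics/ and viewed, at most 10 in all, crops included, and the job is handed in when it is done.

Besides the shell and the picture viewer there is one more tool, called after ">>>" as name(argument=value, ...), one argument or row to a line, values as JSON. move_arm: Moves the arm, as the interface text tells. Its arguments: {"type":"object","properties":{"increments":{"type":"string"},"grip_force":{"type":"number"}},"required":["increments"]}

```bash
mkdir -p pics
cat > h.py <<'E'
import numpy as np, cv2
from scipy.spatial.transform import Rotation as R
from bench import ctrl
def rot(o):
    o=np.array(o,float)
    return o if o.shape==(3,3) else (R.from_rotvec(o).as_matrix() if o.size==3 else R.from_quat(o).as_matrix())
def cloud(p):
    K=np.array([[p['fx'],0,p['cx']],[0,p['fy'],p['cy']],[0,0,1]])
    v,u=np.mgrid[0:480,0:640]
    n=cv2.undistortPoints(np.stack([u.ravel(),v.ravel()],1).astype(np.float64)[:,None],K,np.array([p['k1'],0,0,0.]))[:,0]
    d=p['depth'].ravel()[:,None]
    P=np.hstack([n*d,d])@rot(p['orientation']).T+np.array(p['position'])
    P[d[:,0]==0]=np.nan
    return P.reshape(480,640,3)
def save(p,n): cv2.imwrite('pics/'+n,p['frame'][:,:,::-1])
E
python3 - <<'E'
from h import *
print({k:np.round(v,3) for k,v in ctrl.get_state().items()})
for n in ['top','scene']:
    p=ctrl.get_image(n); save(p,n+'0.png'); print(n,p['position'],p['orientation'],p['k1'])
    C=cloud(p); np.save(n+'.npy',C)
    for t in ['carrier','tube_retainer','retainer_hinge','retainer_edge','lid_shell','lid_hinge','lid_front','catch']:
        for r in ctrl.find_in(t,p)[:1]: print(t,np.round(r['centre'],3),round(r['score'],2))
    if n=='top':
        for t in ['sample_cup_1','tube_7','marker_black','timer','stapler','bottle_ctrl']:
            for r in ctrl.find_in(t,p)[:3]: print(t,np.round(r['centre'],3),round(r['score'],2))
E
```

```text
{'time': np.float64(0.0), 'joint_positions': array([ 1.135,  0.322, -0.07 ,  1.452,  0.023,  1.371, -0.057]), 'qd': array([-0.002,  0.   ,  0.001, -0.   ,  0.002, -0.001, -0.001]), 'joint_torque': array([-0.0000e+00, -4.9128e+01, -4.0300e-01, -3.1253e+01, -6.4000e-02,
        4.3000e-02,  0.0000e+00]), 'position': array([ 0.282, -0.585,  0.221]), 'tool_rot': array([-3.061e+00, -7.000e-01,  1.000e-03]), 'ft_force': array([-1.181, -0.188, -0.171]), 'torque': array([-0.007,  0.007,  0.008]), 'grip_force': np.float64(0.0), 'grip_width': np.float64(0.994)}
top [ 0.41958171 -0.1669643   1.31896462] [-2.16897504  2.14414408 -0.1672257 ] -0.041018065613228454
carrier [ 0.516 -0.273  0.1  ] 0.75
tube_retainer [ 0.53  -0.221  0.164] 0.91
retainer_hinge [ 0.518 -0.272  0.1  ] 0.97
retainer_edge [ 0.531 -0.219  0.162] 0.58
lid_shell [ 0.55  -0.307  0.14 ] 0.71
lid_hinge [ 0.513 -0.272  0.104] 0.76
lid_front [ 0.551 -0.304  0.138] 0.79
catch [ 0.491 -0.294  0.092] 0.71
sample_cup_1 [0.577 0.036 0.021] 0.57
sample_cup_1 [0.602 0.029 0.022] 0.54
sample_cup_1 [ 0.655 -0.345  0.025] 0.51
tube_7 [ 0.526 -0.459  0.011] 0.76
tube_7 [ 0.462 -0.269  0.093] 0.61
tube_7 [ 0.482 -0.243  0.093] 0.58
marker_black [ 0.592 -0.47   0.008] 0.54
marker_black [ 0.516 -0.276  0.103] 0.47
timer [ 0.677 -0.158  0.016] 0.61
timer [0.602 0.029 0.024] 0.38
stapler [0.487 0.116 0.035] 0.64
bottle_ctrl [ 0.693 -0.399  0.052] 0.95
bottle_ctrl [ 0.676 -0.156  0.015] 0.17
scene [-0.05332395  0.69860341  0.59972378] [-0.78151224  2.27951986 -1.46391738] 0.041304554795894094
carrier [ 0.512 -0.252  0.096] 0.81
tube_retainer [ 0.53  -0.221  0.157] 0.57
retainer_hinge [ 0.513 -0.247  0.096] 0.57
retainer_edge [ 0.524 -0.216  0.154] 0.73
lid_shell [ 0.546 -0.318  0.149] 0.56
lid_hinge [ 0.514 -0.249  0.096] 0.82
lid_front [ 0.543 -0.315  0.151] 0.9
catch [ 0.511 -0.25   0.095] 0.64
```

View pics/top0.png

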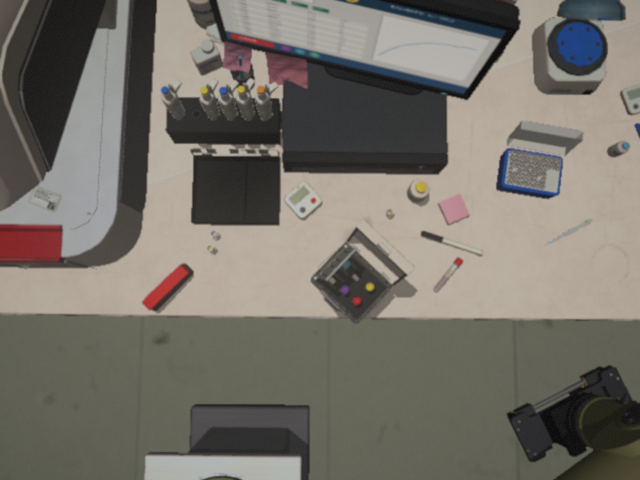

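View pics/scene0.png

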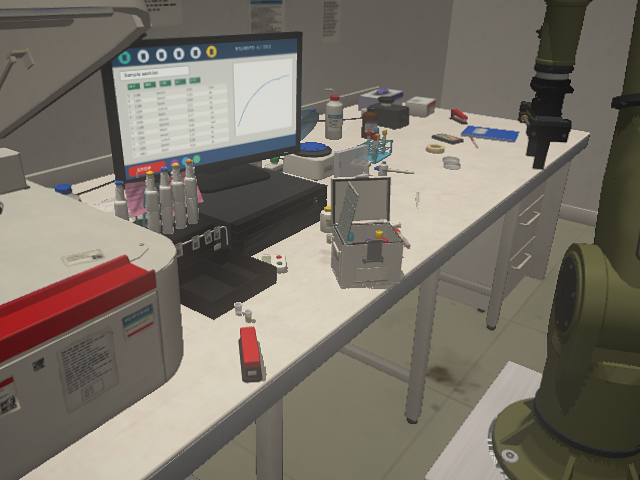

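The top view shows the carrier around (360,270), with the lid open to the upper right (385,245) and the retainer raised at the upper left (345,260). The bystanders are clear of it. Next I fit the carrier frame and joint angles from depth.

Run:
```python
from h import *
C=np.load('top.npy'); S=np.load('scene.npy')
im=cv2.imread('pics/top0.png'); cv2.imwrite('pics/top0c.png',cv2.resize(im[215:330,300:420],None,fx=5,fy=5,interpolation=cv2.INTER_CUBIC))
def near(C): 
    P=C.reshape(-1,3); return P[(abs(P[:,0]-.51)<.13)&(abs(P[:,1]+.27)<.13)&(P[:,2]>.03)]
A,B=near(C),near(S); print(len(A),len(B),A[:,2].max(),B[:,2].max())
# side-wall fit from scene: points z .03-.09, and top rim pts
from scipy.optimize import least_squares
rim=A[(A[:,2]>.095)&(A[:,2]<.104)]; print('rim',len(rim),cv2.minAreaRect((rim[:,:2]*1000).astype(np.float32)))
low=np.vstack([B[(B[:,2]<.088)]]); 
def f(q,P):
    c,s=np.cos(q[2]),np.sin(q[2]); d=P[:,:2]-q[:2]; x=c*d[:,0]+s*d[:,1]; y=-s*d[:,0]+c*d[:,1]
    dx,dy=abs(x)-.05,abs(y)-.064
    o=np.hypot(np.maximum(dx,0),np.maximum(dy,0))+np.minimum(np.maximum(dx,dy),0); return o
def fr(q): # rim pts: within 0..-4mm band
    o=f(q,rim); return np.where(o>0,o,np.minimum(o+.004,0))
for w in (0,1):
  for y0 in (-.7,):
    r=least_squares(lambda q:np.r_[f(q,low),w*fr(q)],[.505,-.28,y0],loss='soft_l1',f_scale=.002); print(w,np.round(r.x,4),np.degrees(r.x[2]),r.cost,len(low))
q=r.x; np.save('q.npy',q)
c,s=np.cos(q[2]),np.sin(q[2]); M=np.array([[c,s],[-s,c]])
for nm,P in(('top',A),('scene',B)):
    L=np.c_[(P[:,:2]-q[:2])@M.T,P[:,2]]*1000
    hi=L[L[:,2]>112]
    lid=hi[hi[:,0]>48]; ret=hi[(hi[:,0]<40)]
    print(nm,'lid',len(lid),lid.min(0),lid.max(0)); print('ret',len(ret),ret.min(0),ret.max(0))
    a=np.arctan2(ret[:,2]-97.8,-(ret[:,1]-56)); print('ret ang',np.percentile(a,[5,25,50,75,95]).round(2))
    a=np.arctan2(lid[:,2]-101,-(lid[:,0]-50)); print('lid ang',np.percentile(a,[5,25,50,75,95]).round(2))
    np.save(nm+'_lid.npy',lid); np.save(nm+'_ret.npy',ret)
    i=np.argsort(-ret[:,2])[:5]; print(ret[i].round()); i=np.argsort(-lid[:,2])[:5]; print(lid[i].round())
```

```text
5548 6175 0.2102225938125155 0.2067775237889518
rim 931 ((506.0484313964844, -262.7196044921875), (128.1731719970703, 121.1754150390625), 46.9285888671875)
0 [ 0.4991 -0.2538 -0.7588] -43.478855544895545 0.009941139112952437 2172
1 [ 0.4995 -0.2548 -0.7571] -43.37837358106311 0.02218196585341941 2172
top lid 1277 [ 51.39197696 -65.07491078 112.02296051] [ 90.16426659  62.99598962 209.3677995 ]
ret 425 [-64.07145987 -16.55155922 112.13292921] [ 39.58403903  54.04946955 210.22259381]
ret ang [0.27 1.37 1.38 1.39 1.4 ]
lid ang [1.75 1.8  1.88 2.15 2.52]
[[ 32.  35. 210.]
 [ 24.  36. 210.]
 [-11.  36. 210.]
 [-31.  34. 210.]
 [ 17.  35. 209.]]
[[ 69.   5. 209.]
 [ 70. -11. 208.]
 [ 70. -14. 207.]
 [ 68.  -4. 207.]
 [ 71.   6. 206.]]
scene lid 1945 [ 49.49338738 -65.42508517 112.08762454] [ 91.0806413   64.29759439 205.3724702 ]
ret 627 [-66.86755993 -14.85174327 112.00216437] [ 39.89673816  54.12294157 206.77752379]
ret ang [1.29 1.37 1.38 1.39 1.41]
lid ang [1.74 1.93 2.02 2.18 2.52]
[[-26.  37. 207.]
 [-20.  35. 207.]
 [-30.  36. 206.]
 [-36.  35. 206.]
 [  5.  36. 206.]]
[[ 66.   8. 205.]
 [ 66.  -1. 205.]
 [ 68.  10. 205.]
 [ 67.   3. 205.]
 [ 67.   1. 205.]]
```

View pics/top0c.png

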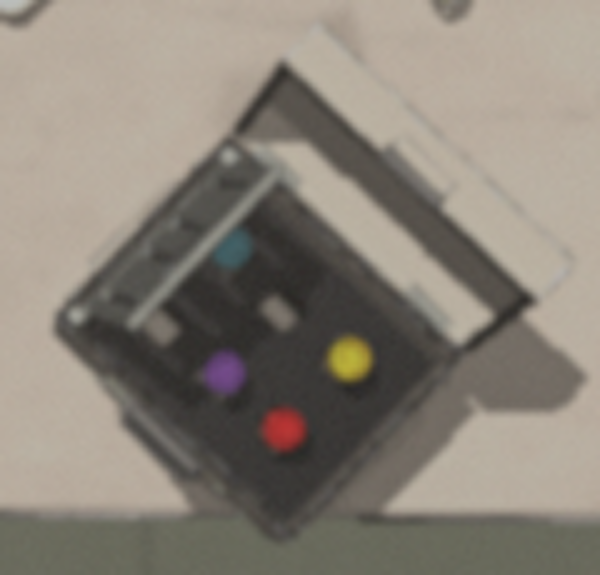

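The carrier centre is about (0.4995, -0.2548) with yaw -43.4°. The retainer angle is about 1.38 and the lid about 1.75, both consistent with the stated sizes. I move out to the retainer's outer side with the fingers shut and the closing axis along carrier y.

>>> move_arm(
  increments="12 16 15 0 0 6.9 255;17 25 15 0 0 6.9 255;17 25 15 0 0 6.9 255;17 25 10 0 0 6.9 255;17 25 5 0 0 6.9 255;17 25 0 0 0 6.9 255;17 25 0 0 0 6.9 255;17 25 0 0 0 6.9 255",
)

```text
time: 1.87
position: [0.4143, -0.3931, 0.283]
tool_rot: [2.383, 2.046, -0.0]
ft_force: [0.1, -0.2, -0.5]
grip_width: 0.481
grip_force: 0.0
```

>>> move_arm(
  increments="17 25 0 0 0 6.9 255;17 25 0 0 0 6.9 255;17 25 0 0 0 6.9 255;17 25 0 0 0 6.9 255;17 25 0 0 0 6.9 255;17 25 0 0 0 6.9 255;17 25 0 0 0 6.9 255;17 25 0 0 0 6.9 255",
)

```text
time: 2.53
position: [0.5502, -0.1931, 0.2829]
tool_rot: [1.164, 2.917, -0.0]
ft_force: [1.0, 0.3, 0.5]
grip_width: 0.009
grip_force: 0.0
```

```bash
cat >> h.py <<'E'
q=np.array([.4995,-.2548,-.7571]); 
M=np.array([[np.cos(q[2]),np.sin(q[2])],[-np.sin(q[2]),np.cos(q[2])]])
def st():
    s=ctrl.get_state(); p=np.array(s['position']); T=R.from_rotvec(s['tool_rot']).as_matrix()
    print('t',round(float(s['time']),2),'carrier mm',((p[:2]-q[:2])@M.T*1000).round(1),'z',round(p[2]*1000,1),'tooly deg',np.degrees(np.arctan2(T[1,1],T[0,1])).round(1),'tz',T[:,2].round(3),'F',np.round(s['ft_force'],1),'grip',s['grip_width'])
def go(x,y,z):
    s=ctrl.get_state(); p=np.array(s['position']); t=np.r_[q[:2]*1000+M.T@[x,y],z]; print('to',(x,y,z),'delta',(t-p*1000).round(1))
E
python3 -c "
from h import *
st(); go(-8,85,250); p=ctrl.get_image('wrist'); save(p,'w1.png')"
```

```text
t 2.53 carrier mm [-5.5 79.7] z 282.9 tooly deg 46.5 tz [ 0.001 -0.    -1.   ] F [1.  0.3 0.5] grip 0.009060359754902346
to (-8, 85, 250) delta [  1.8   5.6 -32.9]
```

```bash
python3 -c "
from h import *
p=ctrl.get_image('wrist'); save(p,'w2.png'); C=cloud(p).reshape(-1,3)
L=np.c_[(C[:,:2]-q[:2])@M.T,C[:,2]]*1000
L=L[(abs(L[:,0])<110)&(abs(L[:,1])<110)&(L[:,2]>60)&(L[:,2]<225)]
r=L[(L[:,2]>190)&(abs(L[:,0])<38)&(abs(L[:,1]-36)<15)]; print(len(r), r.min(0).round(),r.max(0).round()) if len(r) else print('none')
k=L[(L[:,2]>96)&(L[:,2]<103)]; print('rim',len(k),np.percentile(k,[1,50,99],axis=0).round())
"
```

```text
1041 [-38.  35. 190.] [ 37.  41. 207.]
rim 3359 [[-50. -62.  96.]
 [ 31.  -9. 101.]
 [ 71.  65. 103.]]
```

View pics/w1.png

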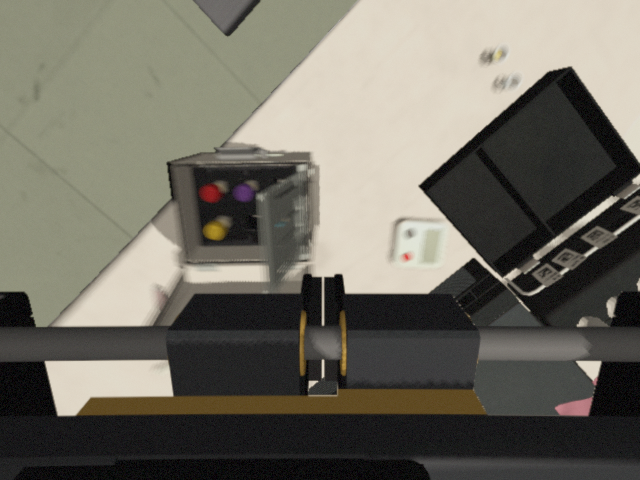

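The wrist view shows the retainer standing at (285,230), with the fingers at (322,340) outside it and clear. The depth agrees: free edge y is 35–41 and the rim fits. I lower the tool on the outer side.

>>> move_arm(
  increments="1 1 -12 0 0 0 255;1 1 -12 0 0 0 255;0 1 -12 0 0 0 255;0 1 -12 0 0 0 255;0 1 -12 0 0 0 255;0 0 -12 0 0 0 255;0 0 -12 0 0 0 255;0 0 -12 0 0 0 255",
)

```text
time: 3.3
position: [0.5513, -0.1896, 0.1852]
tool_rot: [-1.173, -2.914, 0.0]
ft_force: [-0.1, -0.5, 0.3]
grip_width: 0.01
grip_force: 0.0
```

>>> move_arm(
  increments="-5 -5 0 0 0 0 255;-4 -4 0 0 0 0 255;-3 -3 0 0 0 0 255;-3 -3 0 0 0 0 255;-3 -3 0 0 0 0 255;-3 -3 0 0 0 0 255;-2 -2 0 0 0 0 255;0 0 0 0 0 0 255",
)

```text
time: 3.97
position: [0.5282, -0.2132, 0.1869]
tool_rot: [1.174, 2.913, -0.001]
ft_force: [0.2, 0.1, 0.0]
grip_width: 0.01
grip_force: 0.0
```

```bash
cat >> h.py <<'E'
def angs():
    out={}
    p=ctrl.get_image('top'); C=cloud(p).reshape(-1,3); L=np.c_[(C[:,:2]-q[:2])@M.T,C[:,2]]*1000
    for nm,t in(('ret','tube_retainer'),('lid','lid_shell')):
        for r in ctrl.silhouettes(t,p)[:1]:
            m=r['region'].ravel(); l=L[m&(L[:,2]>90)]; print(nm,round(r['score'],2),m.sum(),'p5/50/95',np.nanpercentile(l,[3,50,97],axis=0).round().tolist() if len(l) else None)
    return p,L
E
python3 -c "
from h import *
st(); p,L=angs(); save(p,'t3.png')"
```

```text
t 3.97 carrier mm [-7.7 49.9] z 186.9 tooly deg 46.1 tz [ 0.    -0.001 -1.   ] F [0.2 0.1 0. ] grip 0.010014115249747668
lid 0.76 888 p5/50/95 [[56.0, -62.0, 100.0], [73.0, -33.0, 195.0], [88.0, 1.0, 205.0]]
```

>>> move_arm(
  increments="-3 -3 0 0 0 0 255;-3 -3 -1 0 0 0 255;-3 -3 -1 0 0 0 255;-3 -3 -2 0 0 0 255;-3 -3 -2 0 0 0 255;-3 -3 -2 0 0 0 255;-3 -3 -3 0 0 0 255;-3 -3 -3 0 0 0 255",
)

```text
time: 4.78
position: [0.5042, -0.2368, 0.1723]
tool_rot: [1.173, 2.914, -0.0]
ft_force: [-0.5, 0.1, 0.9]
grip_width: 0.006
grip_force: 0.2
```

```bash
python3 -c "
from h import *
st(); p,L=angs()
for n in ('wrist','scene'):
    p=ctrl.get_image(n); C=cloud(p).reshape(-1,3); L=np.c_[(C[:,:2]-q[:2])@M.T,C[:,2]]*1000
    l=L[(abs(L[:,0]+25)<12)&(abs(L[:,1])<56)&(L[:,2]>110)&(L[:,2]<210)]
    a=np.arctan2(l[:,2]-97.8,56-l[:,1]); print(n,len(l),np.percentile(a,[10,50,90]).round(2),np.percentile(l,[3,97],axis=0).round().tolist())
save(p,'s4.png')
"
```

```text
t 4.78 carrier mm [-8.9 16.3] z 172.3 tooly deg 46.2 tz [ 0. -0. -1.] F [-0.5  0.1  0.9] grip 0.006422980493394206
ret 0.2 227 p5/50/95 [[57.0, -64.0, 106.0], [75.0, -57.0, 196.0], [89.0, -41.0, 202.0]]
lid 0.68 225 p5/50/95 [[60.0, -64.0, 112.0], [76.0, -56.0, 197.0], [89.0, -40.0, 202.0]]
wrist 5675 [0.98 1.   1.2 ] [[-36.0, -4.0, 116.0], [-14.0, 46.0, 206.0]]
scene 416 [0.96 1.   1.22] [[-36.0, -3.0, 114.0], [-14.0, 46.0, 208.0]]
```

Contact works, and the retainer is at 1.0 rad. I continue along the arc.

>>> move_arm(
  increments="-3 -3 -2 0 0 0 255;-3 -3 -2 0 0 0 255;-3 -3 -3 0 0 0 255;-3 -3 -3 0 0 0 255;-2 -3 -3 0 0 0 255;-2 -3 -4 0 0 0 255;-2 -2 -4 0 0 0 255;-2 -2 -5 0 0 0 255",
)

```text
time: 5.7
position: [0.4844, -0.2589, 0.1463]
tool_rot: [1.173, 2.914, -0.0]
ft_force: [0.6, -0.2, 1.0]
grip_width: 0.004
grip_force: 0.2
```

>>> move_arm(
  increments="-2 -2 -5 0 0 0 255;-2 -2 -5 0 0 0 255;-2 -2 -5 0 0 0 255;-1 -1 -5 0 0 0 255;-1 -1 -5 0 0 0 255;-1 -1 -5 0 0 0 255;-1 -1 -5 0 0 0 255;-1 -1 -4 0 0 0 255",
)

```text
time: 6.37
position: [0.4735, -0.2693, 0.1069]
tool_rot: [-1.172, -2.914, -0.0]
ft_force: [0.2, 0.4, -0.1]
grip_width: 0.004
grip_force: 0.1
```

```bash
cat > m.py <<'E'
from h import *
st()
for n in ('wrist','scene','top'):
    p=ctrl.get_image(n); C=cloud(p).reshape(-1,3); L=np.c_[(C[:,:2]-q[:2])@M.T,C[:,2]]*1000
    l=L[(abs(L[:,0]+27)<10)&(abs(L[:,1]+5)<45)&(L[:,2]>80)&(L[:,2]<150)]
    if len(l): k=np.polyfit(56-l[:,1],l[:,2],1); print(n,len(l),'slope',k.round(3),np.percentile(l,[3,50,97],axis=0).round().tolist())
E
python3 m.py
```

```text
t 6.37 carrier mm [ -9.  -28.4] z 106.9 tooly deg 46.2 tz [-0.  0. -1.] F [ 0.2  0.4 -0.1] grip 0.004187491174151879
wrist 8422 slope [ 0.215 94.932] [[-36.0, -47.0, 100.0], [-24.0, -19.0, 106.0], [-18.0, 36.0, 144.0]]
scene 379 slope [ 0.341 91.779] [[-36.0, -45.0, 100.0], [-22.0, -25.0, 108.0], [-17.0, 35.0, 148.0]]
top 28 slope [6.90000e-02 1.00265e+02] [[-37.0, 6.0, 99.0], [-27.0, 19.0, 103.0], [-17.0, 31.0, 107.0]]
```

>>> move_arm(
  increments="0 0 -2 0 0 0 255;0 0 -2 0 0 0 255;0 0 -2 0 0 0 255;0 0 -1 0 0 0 255;0 0 -1 0 0 0 255;0 0 -1 0 0 0 255;0 0 0 0 0 0 255;0 0 0 0 0 0 255",
)

```text
time: 7.18
position: [0.4737, -0.2694, 0.0993]
tool_rot: [1.172, 2.914, -0.0]
ft_force: [-3.1, 0.9, 4.9]
grip_width: -0.0
grip_force: 2.5
```

```bash
python3 m.py
```

```text
t 7.18 carrier mm [ -8.7 -28.4] z 99.3 tooly deg 46.2 tz [ 0. -0. -1.] F [-3.1  0.9  4.9] grip -2.1931945344777208e-05
wrist 8682 slope [ 0.135 94.932] [[-36.0, -47.0, 98.0], [-24.0, -18.0, 100.0], [-18.0, 36.0, 138.0]]
scene 343 slope [ 0.319 92.025] [[-35.0, -45.0, 99.0], [-21.0, -25.0, 107.0], [-17.0, 34.0, 148.0]]
top 26 slope [ -0.111 104.369] [[-37.0, 5.0, 96.0], [-27.0, 16.0, 100.0], [-17.0, 33.0, 104.0]]
```

>>> move_arm(
  increments="0 0 -1 0 0 0 255;0 0 0 0 0 0 255;0 0 20 0 0 0 255;0 0 30 0 0 0 255;0 0 30 0 0 0 255;0 0 30 0 0 0 255;0 0 30 0 0 0 255;0 0 28 0 0 0 255",
)

```text
time: 8.0
position: [0.4736, -0.2693, 0.2673]
tool_rot: [1.172, 2.914, -0.0]
ft_force: [1.5, -0.5, -0.5]
grip_width: 0.005
grip_force: 0.0
```

>>> move_arm(
  increments="14 -9 0 0 0 0 255;14 -9 0 0 0 0 255;14 -9 0 0 0 0 255;14 -9 0 0 0 0 255;14 -9 0 0 0 0 255;14 -8 0 0 0 0 255;14 -8 0 0 0 0 255;15 -8 0 0 0 0 255",
)

```text
time: 8.67
position: [0.5871, -0.3389, 0.2652]
tool_rot: [-1.173, -2.914, -0.0]
ft_force: [0.2, 0.4, 0.3]
grip_width: 0.006
grip_force: 0.0
```

```bash
python3 -c "
from h import *
st(); go(120,0,180)
for n in('wrist','scene'):
    p=ctrl.get_image(n); save(p,n+'5.png'); C=cloud(p).reshape(-1,3); L=np.c_[(C[:,:2]-q[:2])@M.T,C[:,2]]*1000
    l=L[(abs(L[:,0]+5)<30)&(abs(L[:,1]-0)<45)&(L[:,2]>80)&(L[:,2]<150)]
    if len(l): k=np.polyfit(56-l[:,1],l[:,2],1); print(n,len(l),'slope',k.round(3),np.percentile(l,[3,50,97],axis=0).round().tolist())
"
python3 -c "
import cv2;i=cv2.imread('pics/scene5.png')[160:300,310:430];w=cv2.imread('pics/wrist5.png')
i=cv2.resize(i,None,fx=3,fy=3);w=cv2.resize(w,(420,420*480//640));import numpy as np
c=np.zeros((420,780,3),np.uint8);c[:,:360]=i;c[:315,360:]=w;cv2.imwrite('pics/c5.png',c)"
```

```text
t 8.67 carrier mm [121.4  -1. ] z 265.2 tooly deg 46.2 tz [-0.  0. -1.] F [0.2 0.4 0.3] grip 0.006241692746340899
to (120, 0, 180) delta [ -0.4   1.7 -85.2]
wrist 7970 slope [-1.0000e-03  9.9401e+01] [[-34.0, -43.0, 98.0], [-5.0, -3.0, 99.0], [23.0, 42.0, 101.0]]
scene 492 slope [3.00000e-03 1.00082e+02] [[-31.0, -42.0, 98.0], [-4.0, 1.0, 100.0], [24.0, 42.0, 102.0]]
```

View pics/c5.png

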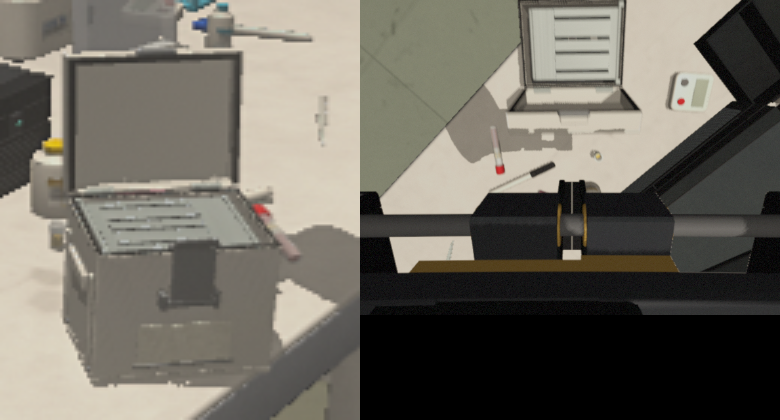

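The retainer lies flat (99.4 mm, slope 0). The fingers are behind the lid, so I descend and start pushing.

>>> move_arm(
  increments="0 1 -12 0 0 0 255;0 1 -12 0 0 0 255;0 0 -12 0 0 0 255;0 0 -12 0 0 0 255;0 0 -10 0 0 0 255;0 0 -10 0 0 0 255;0 0 -10 0 0 0 255;0 0 -8 0 0 0 255",
)

```text
time: 9.43
position: [0.5862, -0.3363, 0.1783]
tool_rot: [-1.172, -2.914, -0.0]
ft_force: [-0.1, -0.3, 0.9]
grip_width: 0.003
grip_force: 0.0
```

>>> move_arm(
  increments="-4 4 0 0 0 0 255;-4 4 0 0 0 0 255;-3 3 0 0 0 0 255;-3 3 0 0 0 0 255;-3 3 0 0 0 0 255;-3 3 0 0 0 0 255;-3 3 0 0 0 0 255;-3 2 0 0 0 0 255",
)

```text
time: 10.1
position: [0.5606, -0.311, 0.1801]
tool_rot: [1.172, 2.914, 0.0]
ft_force: [2.0, -0.8, 0.5]
grip_width: 0.004
grip_force: 0.9
```

```bash
cat > l.py <<'E'
from h import *
st()
for n in ('scene','wrist','top'):
    p=ctrl.get_image(n); C=cloud(p).reshape(-1,3); L=np.c_[(C[:,:2]-q[:2])@M.T,C[:,2]]*1000
    for sd in (-45,45):
        l=L[(abs(L[:,1]-sd)<10)&(L[:,0]>-60)&(L[:,0]<95)&(L[:,2]>105)&(L[:,2]<212)]
        if len(l): 
            a=np.arctan2(l[:,2]-101,50-l[:,0]); print(n,sd,len(l),'ang',np.percentile(a,[5,50,95]).round(2),np.percentile(l,[3,97],axis=0).round().tolist())
E
python3 l.py
```

```text
t 10.1 carrier mm [83.   1.1] z 180.1 tooly deg 46.2 tz [ 0.001 -0.    -1.   ] F [ 2.  -0.8  0.5] grip 0.004237948168296545
scene -45 395 ang [1.58 1.9  2.77] [[50.0, -54.0, 106.0], [72.0, -36.0, 203.0]]
scene 45 372 ang [1.56 1.91 2.76] [[47.0, 36.0, 106.0], [73.0, 53.0, 203.0]]
wrist -45 3225 ang [1.57 1.69 2.76] [[49.0, -54.0, 105.0], [70.0, -36.0, 203.0]]
wrist 45 3286 ang [1.56 1.68 2.77] [[49.0, 36.0, 105.0], [70.0, 54.0, 203.0]]
top -45 1 ang [0.06 0.06 0.06] [[-27.0, -35.0, 106.0], [-27.0, -35.0, 106.0]]
top 45 120 ang [0.1  1.63 2.64] [[-26.0, 36.0, 105.0], [69.0, 54.0, 206.0]]
```

>>> move_arm(
  increments="-4 4 0 0 0 0 255;-4 4 1 0 0 0 255;-4 4 0 0 0 0 255;-4 4 0 0 0 0 255;-5 4 0 0 0 0 255;-4 4 -1 0 0 0 255;-5 4 -1 0 0 0 255;-4 4 -1 0 0 0 255",
)

```text
time: 10.92
position: [0.526, -0.2786, 0.1774]
tool_rot: [-1.172, -2.914, -0.0]
ft_force: [-0.0, -0.4, 0.8]
grip_width: 0.003
grip_force: 0.5
```

>>> move_arm(
  increments="-4 3 -2 0 0 0 255;-3 3 -2 0 0 0 255;-3 3 -2 0 0 0 255;-3 3 -2 0 0 0 255;-3 3 -3 0 0 0 255;-3 3 -3 0 0 0 255;-3 3 -3 0 0 0 255;-3 3 -4 0 0 0 255",
)

```text
time: 11.58
position: [0.5012, -0.2552, 0.1563]
tool_rot: [-1.173, -2.915, 0.0]
ft_force: [0.3, -0.7, -0.6]
grip_width: 0.003
grip_force: 0.3
```

```bash
python3 l.py
```

```text
t 11.58 carrier mm [1.5 0.9] z 156.3 tooly deg 46.2 tz [-0. -0. -1.] F [ 0.3 -0.7 -0.6] grip 0.0027329328241406893
scene -45 114 ang [0.49 0.6  1.38] [[-39.0, -55.0, 106.0], [49.0, -36.0, 167.0]]
scene 45 119 ang [0.49 0.6  0.99] [[-40.0, 35.0, 107.0], [47.0, 54.0, 167.0]]
wrist -45 3565 ang [0.5  0.69 0.78] [[-38.0, -54.0, 147.0], [-0.0, -36.0, 164.0]]
wrist 45 3670 ang [0.5  0.69 0.79] [[-39.0, 36.0, 148.0], [0.0, 54.0, 164.0]]
top 45 129 ang [0.47 0.66 0.81] [[-40.0, 36.0, 106.0], [8.0, 55.0, 168.0]]
```

>>> move_arm(
  increments="-3 2 -3 0 0 0 255;-2 2 -3 0 0 0 255;-2 2 -3 0 0 0 255;-2 2 -3 0 0 0 255;-2 2 -3 0 0 0 255;-2 2 -3 0 0 0 255;-2 2 -3 0 0 0 255;-2 2 -2 0 0 0 255",
)

```text
time: 12.4
position: [0.4842, -0.2391, 0.1331]
tool_rot: [-1.172, -2.914, -0.0]
ft_force: [-0.9, -0.0, 0.6]
grip_width: 0.008
grip_force: 0.2
```

```bash
python3 l.py; python3 -c "
from h import *
go(-36,0,138)"
```

```text
t 12.4 carrier mm [-21.9   0.9] z 133.1 tooly deg 46.2 tz [-0.  0. -1.] F [-0.9 -0.   0.6] grip 0.007728210719124188
scene -45 222 ang [0.16 0.37 1.2 ] [[-51.0, -54.0, 116.0], [50.0, -35.0, 136.0]]
scene 45 235 ang [0.16 0.39 1.21] [[-51.0, 35.0, 116.0], [47.0, 54.0, 136.0]]
wrist -45 2551 ang [0.17 0.35 0.4 ] [[-48.0, -54.0, 116.0], [-25.0, -36.0, 135.0]]
wrist 45 2638 ang [0.17 0.35 0.41] [[-48.0, 36.0, 116.0], [-24.0, 54.0, 135.0]]
top 45 17 ang [0.35 0.39 0.42] [[-33.0, 50.0, 129.0], [-20.0, 54.0, 137.0]]
to (-36, 0, 138) delta [-10.9   9.    4.6]
```

>>> move_arm(
  increments="0 0 4 0 0 0 255;0 0 4 0 0 0 255;-4 3 0 0 0 0 255;-4 3 0 0 0 0 255;-3 3 0 0 0 0 255;0 0 -3 0 0 0 255;0 0 -3 0 0 0 255;0 0 -2 0 0 0 255",
)

```text
time: 13.22
position: [0.4733, -0.2303, 0.1331]
tool_rot: [-1.172, -2.914, 0.0]
ft_force: [-0.9, 0.1, 0.9]
grip_width: 0.007
grip_force: 0.2
```

>>> move_arm(
  increments="0 0 -2 0 0 0 255;0 0 -2 0 0 0 255;0 0 -2 0 0 0 255;0 0 -1 0 0 0 255;0 0 -1 0 0 0 255;0 0 -1 0 0 0 255;0 0 -1 0 0 0 255;0 0 0 0 0 0 255",
)

```text
time: 13.88
position: [0.4738, -0.2306, 0.1235]
tool_rot: [1.172, 2.914, 0.0]
ft_force: [-0.0, 0.3, 0.2]
grip_width: 0.006
grip_force: 0.0
```

```bash
python3 l.py
```

```text
t 13.88 carrier mm [-35.3  -0.1] z 123.5 tooly deg 46.2 tz [ 0. -0. -1.] F [-0.   0.3  0.2] grip 0.005751285225931667
scene -45 239 ang [0.07 0.29 0.97] [[-52.0, -54.0, 107.0], [36.0, -36.0, 127.0]]
scene 45 285 ang [0.07 0.32 1.09] [[-53.0, 36.0, 107.0], [44.0, 54.0, 128.0]]
wrist -45 1587 ang [0.07 0.23 0.25] [[-49.0, -54.0, 107.0], [-37.0, -36.0, 124.0]]
wrist 45 1708 ang [0.07 0.23 0.26] [[-50.0, 36.0, 107.0], [-36.0, 54.0, 125.0]]
top 45 62 ang [0.24 1.38 1.76] [[-46.0, 37.0, 110.0], [55.0, 55.0, 129.0]]
```

>>> move_arm(
  increments="0 0 -1 0 0 0 255;0 0 -1 0 0 0 255;0 0 0 0 0 0 255;0 0 0 0 0 0 255;0 0 0 0 0 0 255;0 0 0 0 0 0 255;0 0 0 0 0 0 255;0 0 0 0 0 0 255",
)

```text
time: 14.7
position: [0.4737, -0.2305, 0.1232]
tool_rot: [1.172, 2.914, -0.001]
ft_force: [-3.9, 1.2, 10.9]
grip_width: 0.004
grip_force: 5.4
```

```bash
python3 l.py|head -3
```

```text
t 14.7 carrier mm [-35.4  -0. ] z 123.2 tooly deg 46.2 tz [ 0.    -0.001 -1.   ] F [-3.9  1.2 10.9] grip 0.004414732453052874
scene -45 233 ang [0.07 0.29 0.9 ] [[-52.0, -54.0, 107.0], [36.0, -36.0, 127.0]]
scene 45 284 ang [0.07 0.31 1.07] [[-52.0, 36.0, 107.0], [42.0, 54.0, 205.0]]
```

>>> move_arm(
  increments="0 0 -1 0 0 0 255;0 0 0 0 0 0 255;0 0 0 0 0 0 255;0 0 10 0 0 0 255;0 0 25 0 0 0 255;0 0 30 0 0 0 255;0 0 30 0 0 0 255;0 0 30 0 0 0 255",
)

```text
time: 15.52
position: [0.4733, -0.2302, 0.2468]
tool_rot: [-1.172, -2.915, -0.0]
ft_force: [1.1, -0.2, 0.7]
grip_width: 0.004
grip_force: 0.0
```

```bash
python3 -c "
from h import *
st()
for n in('wrist','scene'):
    p=ctrl.get_image(n); save(p,n+'9.png'); C=cloud(p).reshape(-1,3); L=np.c_[(C[:,:2]-q[:2])@M.T,C[:,2]]*1000
    l=L[(abs(L[:,0])<44)&(abs(abs(L[:,1])-40)<18)&(L[:,2]>105)&(L[:,2]<160)]
    k=np.polyfit(50-l[:,0],l[:,2],1); print(n,len(l),'slope',k.round(3),np.percentile(l,[3,50,97],axis=0).round().tolist())
i=cv2.imread('pics/scene9.png')[160:310,310:430];w=cv2.imread('pics/wrist9.png')
c=np.zeros((450,780,3),np.uint8);c[:,:360]=cv2.resize(i,(360,450));c[:315,360:]=cv2.resize(w,(420,315));cv2.imwrite('pics/c9.png',c)"
```

```text
t 15.52 carrier mm [-35.9  -0.1] z 246.8 tooly deg 46.2 tz [-0.  0. -1.] F [ 1.1 -0.2  0.7] grip 0.003794638689448501
wrist 6858 slope [-1.10000e-02  1.25212e+02] [[-42.0, -56.0, 123.0], [-12.0, 22.0, 125.0], [22.0, 56.0, 126.0]]
scene 582 slope [-4.00000e-03  1.25546e+02] [[-42.0, -55.0, 123.0], [-6.0, 23.0, 125.0], [40.0, 56.0, 127.0]]
```

View pics/c9.png

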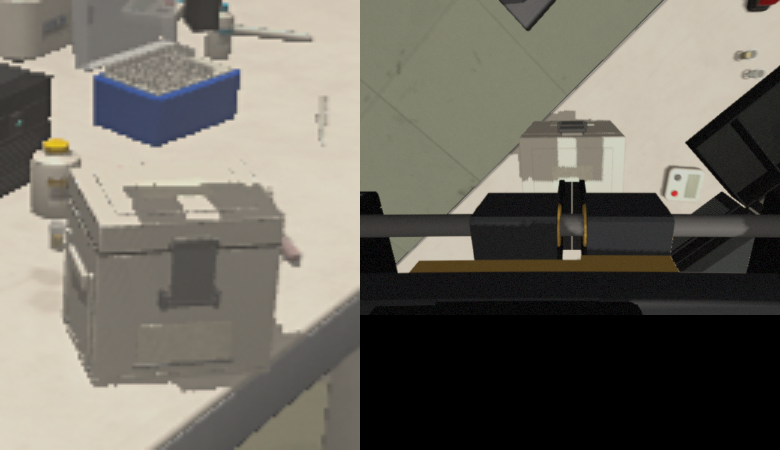

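The lid is flat and shut (slope about 0), with the catch over its nose at (195,270). The bystanders are undisturbed and the robot is clear.

```bash
python3 -c "
from bench import ctrl
print(ctrl.close_job())"
```

```text
the job is handed in; nothing more can be done
None
```

The retainer was pushed flat over the tubes first, then the lid was pushed over and pressed shut under its catch with about 11 N measured, the arm was lifted clear, and the job was handed in at about 15.6 s.

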